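# Settle the spice tins: row them up and hold the dial at the third click

### The job

On the low settling plate, slide the three square spice tins back, without lifting them off the plate, into a neat row: each flat against the fence and centred on the mark nearest to it. Then turn the spring-return dial on the control box clockwise past its first two clicks to the third setting and keep holding it there: finish with the robot still holding the dial against its spring and the tins still in their row. Leave the other pantry things standing where they are.

Things in the scene. Friction and masses are not known exactly. Their poses are not given: they have to be found in the camera images.
- shaker: Settling plate, fixed: dark steel plate 170 (x) by 360 (y) mm, top 20 mm above the counter. Origin: centre of its underside; +x across it to the fence, +y along the fence to the left, z up. The fence, an aluminium strip 12 mm thick along the +x edge, rises 14 mm above the plate's top; its front face is at x = 73 mm. Dark marks on the fence and fine pale lines over the plate at y = 110, 0, -110 mm.
- mark_0 (a point): Where the underside centre of the leftmost (+y) tin belongs: on the plate's top, on the left mark's line, 28 mm (half a tin) in front of the fence's face. Axes as shaker.
- mark_1 (a point): The same for the middle mark and tin_1.
- mark_2 (a point): The same for the right (-y) mark and tin_2.
- tin_0: Square closed spice tin, metal with a paper band, 56 x 56 mm, 40 mm high, about 0.15 kg, standing on the plate: the leftmost of three equal ones. Origin: centre of its underside; z up, x and y square to its sides (x towards the fence, up to 0.5 rad askew). It starts 45 to 90 mm short of its mark, up to 14 mm to either side of its line.
- tin_1: The same: the middle tin, nearest to the middle mark.
- tin_2: The same: the rightmost tin, nearest to the right mark.
- control: Control box with its dial: fixed white box 110 x 110 mm, top 54 mm above the counter, left or right of the plate. Origin: centre of its underside; front (-x) roughly to the robot. On it a grey disc, 72 mm across, up to z = 73 mm, bears a black bar handle 16 mm thick, z = 72 to 100 mm, from 20 mm behind the axis to 72 mm out. One, two, three raised dots beside the disc show the settings.
- dial_axis (a point): Point on the dial's upright axis, 86 mm above the counter (mid-height of the bar handle).
- dial_handle (a point): Point in the middle of the bar handle's thickness and height, 52 mm out from the axis, 86 mm above the counter; it turns with the dial. The bar runs from the axis through this point. The bar can be pinched here from above or pushed on its side.
- dial (a joint): Dial turn in rad, clockwise from above: 0 at rest, stop at 1.40. Settings 1, 2, 3 at 0.42, 0.84, 1.26; click ridges at 0.22, 0.64, 1.06. A spring always returns it to 0: 0.15 N m at rest, 0.34 at setting 3 (6.5 N at dial_handle); a ridge adds up to 0.1. At rest the handle points 0.64 rad counter-clockwise of the box's front (seen from above), at setting 3 0.62 rad clockwise of it.
- canister: Bystander: ceramic storage canister, 96 mm diameter, 125 mm high, on the other side of the plate from the control box. Origin: centre of its underside.
- mug: Bystander: mug, 80 mm diameter, 85 mm high, beyond the fence. Origin: centre of its underside.
- jar: Bystander: amber jar, 64 mm diameter, 85 mm high, beyond the fence. Origin: centre of its underside.
- can: Bystander: food can, 68 mm diameter, 100 mm high, beyond the fence. Origin: centre of its underside.
- spoon: Bystander: wooden spoon, under 25 mm high, lying in front of the plate and along it.
- bowl: Bystander: small bowl, 100 mm diameter, 45 mm high, in front of the plate. Origin: centre of its underside.
- shaker_jar: Bystander: small glass jar, 42 mm diameter, 75 mm high, in front of the plate. Origin: centre of its underside.

How it is judged (in metres and radians):
On the way, in this order (a step that is already met when the one before it is completed fails the run):
1. the three tins stand in their row against the fence, the dial still at rest (x of tin_0 in the frame of mark_0 above -0.006 m and y of tin_0 in the frame of mark_0 between -0.012 and 0.012 m and z of tin_0 in the frame of mark_0 below 0.004 m and angle between the x axis of each of tin_0, tin_1, tin_2 and the x axis of shaker, either way round below 0.12 rad and angle between each of tin_0, tin_1, tin_2's own z axis and vertical below 0.1 rad and x of tin_1 in the frame of mark_1 above -0.006 m and y of tin_1 in the frame of mark_1 between -0.012 and 0.012 m and z of tin_1 in the frame of mark_1 below 0.004 m and x of tin_2 in the frame of mark_2 above -0.006 m and y of tin_2 in the frame of mark_2 between -0.012 and 0.012 m and z of tin_2 in the frame of mark_2 below 0.004 m and value of joint dial below 0.12 rad), for 0.2 s.
2. the dial has been turned to its third setting (value of joint dial above 1.13 rad), for 0.3 s.
At the end, for the whole second after the job is handed in: Each tin is upright, still and on the plate at its mark: within 6 mm of the fence, 12 mm of the mark's line sideways, 0.12 rad of square. The robot holds the dial, pushing with over 1 N, at the third setting: joint above 1.13 rad (end stop 1.40), through the last second (x of tin_0 in the frame of mark_0 above -0.006 m and y of tin_0 in the frame of mark_0 between -0.012 and 0.012 m and z of tin_0 in the frame of mark_0 below 0.004 m and angle between the x axis of each of tin_0, tin_1, tin_2 and the x axis of shaker, either way round below 0.12 rad and angle between each of tin_0, tin_1, tin_2's own z axis and vertical below 0.1 rad and x of tin_1 in the frame of mark_1 above -0.006 m and y of tin_1 in the frame of mark_1 between -0.012 and 0.012 m and z of tin_1 in the frame of mark_1 below 0.004 m and x of tin_2 in the frame of mark_2 above -0.006 m and y of tin_2 in the frame of mark_2 between -0.012 and 0.012 m and z of tin_2 in the frame of mark_2 below 0.004 m and linear speed of each of tin_0, tin_1, tin_2 below 0.02 m/s and value of joint dial above 1.13 rad and velocity of joint dial below 0.3 rad/s and contact force between any of the fingers, the arm and control above 1 N); the arm keeps its last pose, push and grip.
It fails at once if a tin is lifted more than 15 mm off the plate, or tipped (z of any of tin_0, tin_1, tin_2 in the frame of shaker above 0.035 m or angle between any of tin_0, tin_1, tin_2's own z axis and vertical above 0.5 rad).
It fails at once if another pantry thing is moved by more than 30 mm or knocked over (distance of any of canister, mug, jar, can, spoon, bowl, shaker_jar from where it was at the start of the episode above 0.03 m or angle between any of canister, mug, jar, can, bowl, shaker_jar's own z axis and vertical above 0.5 rad).
It also fails if it takes over 72 s, if anything falls off the work surface, if the arm or the gripper's body presses on something with over 40 N, if the wrist force passes 120 N, or if a joint passes its speed limit or range.

### The arm

A 6-joint arm with a two-finger parallel gripper is mounted at the origin on the work surface. World frame = base frame: x ahead of the robot, y to its left, z up, the work surface at z = 0. Lengths are in mm, angles in rad, forces in N, time in s.
With the tool pointing down it reaches from about 350 to 875 mm from the base axis. Payload 4.2 kg.
Tool frame: the origin (TCP) lies at the very end of the fingers, on their centre line; the grasp point (between the pads) lies 19 mm behind it; z points along the fingers, y is the line along which they close (so a half turn about z gives the same grasp; the last joint's range is limited). The gripper opens to 85 mm and grips with 20 to 120 N. Pads are 22 mm wide; open, the fingers measure 114 mm over their backs; the gripper's body (76 mm by 85 mm) begins 54 mm behind the grasp point. The pads swing forward as they close: fully open they stand 13 mm farther back than shut.
Start: joints at [1.583, 0.385, 0.008, 0, -1.194, -0.259], TCP at [152.657, 606.049, 231.312] pointing down, gripper open.
Joint ranges: [-3.14, 3.14], [-1.21, 2.06], [-1.07, 1.41], [-3.16, 2.05], [-2.99, -0.16], [-3.1, 3.1]. Speed limits (rad/s): [2.79, 2.79, 3.14, 3.14, 3.14, 3.14].

### API

Orientations are given as a unit quaternion [x, y, z, w].
In Python, from bench import arm gives the robot as it stands. The module is installed in compiled form; this text tells all that it offers.
- The arm moves only by the tool drive_tool, never from a script. Its argument "targets" is a list of rows, each a list of 5 numbers: the closure, from -1 (fully open) to 1 (shut), then the shift along the tool's x, y, z in mm, then the turn about the tool's z in degrees. In form: [[grip, tx, ty, tz, roll], ...]. A call has 1 to 12 rows; each row is the pose to reach, as a shift and turn from the pose commanded when the call began, along the tool's axes at that moment; what a row does not reach only later rows make up. A row lasts 1/10 s, in which the tool goes at most 50 mm and 8.59 degrees, less where a joint would pass 70% of its speed; a pose out of reach is approached as far as the arm can. A call with a gripper value outside its range is refused whole. The fingers move at their own pace and stop on an object; the grip force is fixed at half the most. Time passes only in rows, so rows that repeat a pose let the fingers close. It gives the time, the measured TCP pose, the force, the opening and the grip force at its end, in the units of the state.
- arm.read_state(): the state, without advancing time (a new reading comes with each control period).
- arm.get_image(name): name is "side" or "top" or "wrist"; returns the picture (420x560x3 uint8, blue, green, red); there is no depth.
- arm.camera_params(name): a dict with "fov_y" (degrees; the focal length in pixels is half the picture's height over the tangent of half this angle, whatever the lens; pixels are square), "cx", "cy" (the principal point, pixels), "rvec" (rotation vector, rad) and "tvec" (3), from world to camera coordinates, as OpenCV has them; the wrist camera has in their place "tool_from_camera" (4x4, takes a point from camera to tool coordinates, whose origin is the TCP and whose axes are the flange's). Camera axes: x right, y down, z forward; pixel columns grow to the right and rows downward; lengths in mm; the calibration is good to about 2 mm. A picture is of the moment at which its call begins: read the wrist's pose just before it. camera_params takes no time and is no camera call.
- arm.job_done(): hands the job in; it is judged then, once.
The state is a dict: "clock": time; "joints": joint angles; "joint_vel": joint speeds; "joint_efforts": joint torques, N m; "position": TCP position; "ee_rot": TCP orientation; "contact_force": force on the tool from outside, world axes, zero at the start; "wrist_torque": the same for the moment, N m; "gripper_width": finger opening in mm; "grasp_force": force on a finger pad.
Only numpy, scipy, OpenCV 4.12 (cv2) and the standard library are available. Lean on these libraries where they do the work, as an engineer would, in place of code of your own. Each camera call takes 0.05 s, during which the arm holds its last target. There are 200 camera calls.

## Working session

There is one attempt and no reset: what is moved stays moved. The work goes in short steps, Python scripts to look and compute and a tool call to move; the robot and the scene stay as the last step left them, time stands still between calls to the robot, and variables do not carry over. Pictures are saved under pics/ and viewed, at most 10 in all, crops included, and the job is handed in when it is done.

Besides the shell and the picture viewer there is one more tool, called after "Emit:" as name(argument=value, ...) on one line, values as JSON. drive_tool: Moves the arm, as the interface text tells. Its arguments: {"type":"object","properties":{"targets":{"type":"array","items":{"type":"array","items":{"type":"number"}}}},"required":["targets"]}

```bash
mkdir -p pics; cat > h.py <<'E'
import numpy as np, cv2
from bench import arm
from scipy.spatial.transform import Rotation as R
def cam(n, st=None):
    p=arm.camera_params(n); f=210/np.tan(np.radians(p['fov_y'])/2)
    K=np.array([[f,0,p['cx']],[0,f,p['cy']],[0,0,1]])
    if 'rvec' in p:
        Rm=cv2.Rodrigues(np.array(p['rvec'],float))[0]; t=np.array(p['tvec'],float).ravel()
    else:
        st=st or arm.read_state(); T=np.eye(4); T[:3,:3]=R.from_quat(st['ee_rot']).as_matrix(); T[:3,3]=st['position']
        W=np.linalg.inv(T@np.array(p['tool_from_camera'])); Rm,t=W[:3,:3],W[:3,3]
    return K,Rm,t
def ray(c,uv,z):
    K,Rm,t=c; uv=np.atleast_2d(uv).astype(float)
    d=(Rm.T@np.linalg.inv(K)@np.c_[uv,np.ones(len(uv))].T).T; o=-Rm.T@t
    return o+d*((z-o[2])/d[:,2])[:,None]
def proj(c,P):
    K,Rm,t=c; q=(K@(Rm@np.atleast_2d(P).T+t[:,None])).T; return q[:,:2]/q[:,2:]
E
python3 - <<'E'
from h import *
for n in ['top','side']:
    cv2.imwrite(f'pics/{n}0.png',arm.get_image(n)); K,Rm,t=cam(n); print(n,K[0,0],-Rm.T@t,arm.camera_params(n))
print(arm.read_state())
print(arm.camera_params('wrist'))
E
```

```text
top 499.9187949141117 [ 352.38358418  -29.21777383 1285.23548778] {'fov_y': 45.57145684508371, 'cx': 278.7201235387887, 'cy': 207.82428648937488, 'rvec': array([ 2.10701665, -2.14292701,  0.16220045]), 'tvec': array([2.35084404e-02, 5.64404993e+02, 1.20760305e+03])}
side 452.6871483527998 [ 353.48380956 -651.1055006   888.20382052] {'fov_y': 49.7728441305768, 'cx': 276.05012397280876, 'cy': 213.1251147859952, 'rvec': array([ 2.44419345, -0.35759772,  0.14194512]), 'tvec': array([-537.74281249,  146.54639438, 1013.48508881])}
{'clock': 0.1, 'joints': array([ 1.58261303e+00,  3.85467947e-01,  6.72767959e-03, -4.41573031e-04,
       -1.19400415e+00, -2.58573199e-01]), 'joint_vel': array([ 0.00020059, -0.00249642,  0.00236036,  0.00180641,  0.00189002,
        0.00061999]), 'joint_efforts': array([-8.20447531e-04, -3.93322134e+01,  1.88927132e+01,  4.19792086e+00,
       -2.62534282e-03,  6.77744314e-07]), 'position': array([152.53302711, 605.54449538, 230.32344872]), 'ee_rot': array([ 9.92388037e-01, -1.23146228e-01, -7.20614921e-05,  9.92815350e-04]), 'contact_force': array([ 0.38473117,  0.32664774, -0.44149187]), 'wrist_torque': array([-0.01428406,  0.03511377, -0.0084065 ]), 'grasp_force': 0.0, 'gripper_width': 85.40958372198286}
{'fov_y': 68.12790767551066, 'cx': 281.47730115609716, 'cy': 208.32965733487032, 'tool_from_camera': array([[ 8.29922005e-04, -9.51777166e-01, -3.06789075e-01,
         7.91289126e+01],
       [ 9.99998887e-01,  1.17021539e-03, -9.25271560e-04,
         1.33512994e-01],
       [ 1.23966164e-03, -3.06787966e-01,  9.51777079e-01,
        -1.42506389e+02],
       [ 0.00000000e+00,  0.00000000e+00,  0.00000000e+00,
         1.00000000e+00]])}
```

View pics/top0.png

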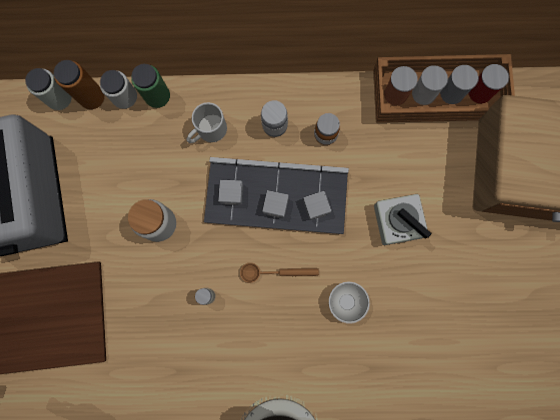

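View pics/side0.png

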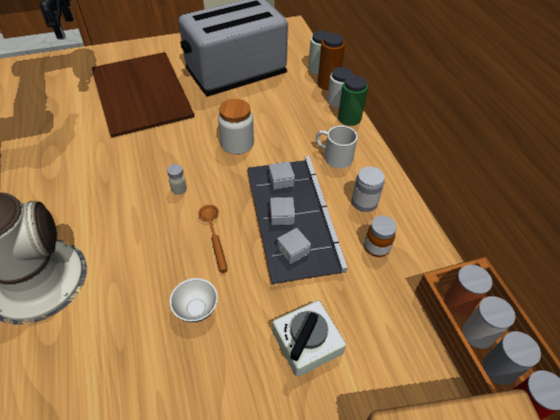

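The top view shows the plate around (277,197), with the fence on its far (upper) side. The tins are at (230,191), (276,204) and (317,205). The control box is at (402,219), to the right (−y). The bystanders are clear of the plate.

```bash
python3 - <<'E'
from h import *
c=cam('top'); 
for n,uv,z in [('tins',[(230,187),(276,200),(317,202)],60),('plate corners fenceL/R nearL nearR',[(211,160),(348,170),(205,226),(344,233)],20),('box c',[(402,219)],54),('disc',[(404,217)],73),('bar ends',[(400,212),(428,235)],100),('bowl',[(349,300)],45),('spoonends',[(242,272),(319,271)],10),('can/jar/mug',[(274,108),(328,120),(209,112)],90),('canister',[(146,217)],125),('shj',[(204,292)],75)]:
    print(n,ray(c,uv,z).round(0).tolist())
E
```

```text
tins [[618.0, 112.0, 60.0], [582.0, -3.0, 60.0], [575.0, -105.0, 60.0]]
plate corners fenceL/R nearL nearR [[699.0, 166.0, 20.0], [665.0, -190.0, 20.0], [525.0, 180.0, 20.0], [501.0, -174.0, 20.0]]
box c [[530.0, -315.0, 54.0]]
disc [[532.0, -315.0, 73.0]]
bar ends [[540.0, -300.0, 100.0], [484.0, -363.0, 100.0]]
bowl [[334.0, -177.0, 45.0]]
spoonends [[407.0, 87.0, 10.0], [407.0, -108.0, 10.0]]
can/jar/mug [[812.0, -2.0, 90.0], [777.0, -137.0, 90.0], [805.0, 161.0, 90.0]]
canister [[535.0, 303.0, 125.0]]
shj [[359.0, 172.0, 75.0]]
```

Emit:
drive_tool(targets=[[-1,635,525,-70,-8.7],[-1,635,525,-70,-8.7],[-1,635,525,-70,-8.7],[-1,635,525,-70,-8.7],[-1,635,525,-70,-8.7],[-1,635,525,-70,-8.7],[-1,635,525,-70,-8.7],[-1,635,525,-70,-8.7],[-1,635,525,-70,-8.7],[-1,635,525,-70,-8.7],[-1,635,525,-70,-8.7],[-1,635,525,-70,-8.7]])

```text
clock: 1.3
position: [507.0, 122.2, 282.1]
ee_rot: [0.999, -0.047, -0.0, -0.0]
contact_force: [1.2, 1.2, -0.3]
gripper_width: 85.2
grasp_force: 0.0
```

Emit:
drive_tool(targets=[[-1,140,160,-15,0],[-1,140,160,-15,0],[-1,140,160,-15,0],[-1,140,160,-15,0],[-1,140,160,-15,0],[-1,140,160,-15,0],[-1,140,160,-15,0],[-1,140,160,-15,0]])

```text
clock: 2.1
position: [629.9, -47.2, 297.2]
ee_rot: [0.999, -0.047, -0.0, -0.0]
contact_force: [-1.1, 0.9, 0.3]
gripper_width: 85.3
grasp_force: 0.0
```

```bash
python3 - <<'E'
from h import *
import json
s=arm.read_state(); print(s['position'],s['ee_rot'],s['joint_vel'].round(3))
c=cam('wrist',s); im=arm.get_image('wrist'); cv2.imwrite('pics/w0.png',im); np.savez('w0.npz',K=c[0],R=c[1],t=c[2])
E
```

```text
[629.88643147 -47.21620998 297.2229907 ] [ 9.98911724e-01 -4.66405340e-02 -1.26679771e-04 -1.14521129e-04] [ 0.008 -0.008  0.002  0.001 -0.001  0.003]
```

View pics/w0.png

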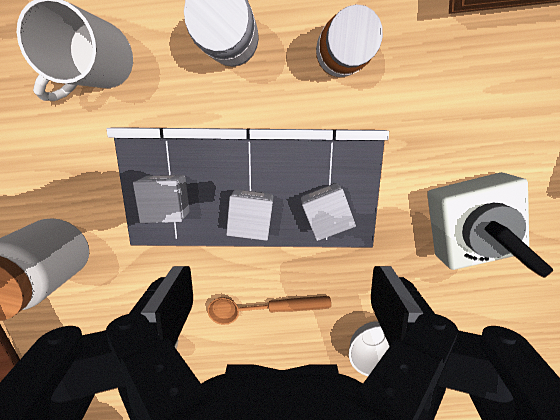

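The wrist view shows the fence from (108,133) to (388,136), with marks at u≈162, 249 and 335. The tin tops are near (158,200), (250,217) and (330,214). The control box is at (482,222), with the dial axis near (490,228) and the bar end near (545,270).

```bash
python3 - <<'E'
from h import *
im=cv2.imread('pics/w0.png'); cr=im[115:260,100:400]; cr=cv2.resize(cr,None,fx=2.6,fy=2.6,interpolation=cv2.INTER_CUBIC)
cr=np.clip(cr.astype(float)*1.5,0,255).astype('uint8')
cv2.imwrite('pics/w0c.png',cr)
d=np.load('w0.npz'); c=(d['K'],d['R'],d['t'])
g=cv2.cvtColor(im,cv2.COLOR_BGR2GRAY)
for i,(x0,x1,th) in enumerate([(125,195,100),(222,280,165),(298,362,165)]):
    m=np.zeros_like(g); m[148:243,x0:x1]=(g[148:243,x0:x1]>th)*255
    m=cv2.morphologyEx(m,cv2.MORPH_OPEN,np.ones((7,7)))
    k=max(cv2.findContours(m,0,1)[0],key=cv2.contourArea)
    P=ray(c,k[:,0]+0.0,60)[:,:2].astype('f'); r=cv2.minAreaRect(P); print(i,r,cv2.minAreaRect(k))
print('fence front top edge L/R + marks',ray(c,[(110,139),(388,140),(162,139),(249,139),(335,139)],34).round(1))
print('near plate corners',ray(c,[(130,245),(374,247)],20).round(1))
print('box',ray(c,[(429,191),(525,174),(531,253),(447,268)],54).round(1),'disc..bar',ray(c,[(484,228)],100),ray(c,[(549,270)],100),ray(c,[(490,230)],73))
E
```

```text
0 ((610.5755004882812, 113.81381225585938), (55.31658935546875, 57.04617691040039), 87.24254608154297) ((157.40164184570312, 200.91802978515625), (44.27198028564453, 44.63412094116211), 84.80557250976562)
1 ((577.1614990234375, 0.6711235046386719), (54.62015151977539, 54.319522857666016), 76.98699951171875) ((248.44618225097656, 217.9307861328125), (42.79198455810547, 39.19497299194336), 7.125016689300537)
2 ((571.902099609375, -103.43425750732422), (54.301239013671875, 54.704925537109375), 17.610517501831055) ((329.03094482421875, 214.68038940429688), (39.48768997192383, 42.93389129638672), 68.96248626708984)
fence front top edge L/R + marks [[ 691.6  168.    34. ]
 [ 657.5 -186.5   34. ]
 [ 685.4  101.6   34. ]
 [ 675.2   -9.4   34. ]
 [ 665.  -119.    34. ]]
near plate corners [[ 537.9  186.3   20. ]
 [ 501.6 -172.4   20. ]]
box [[ 590.7 -233.1   54. ]
 [ 601.9 -352.2   54. ]
 [ 489.7 -376.4   54. ]
 [ 477.  -263.8   54. ]] disc..bar [[ 553.70704528 -278.3576954   100.        ]] [[ 490.37904188 -363.54293087  100.        ]] [[ 537.93525484 -303.98331539   73.        ]]
```

View pics/w0c.png

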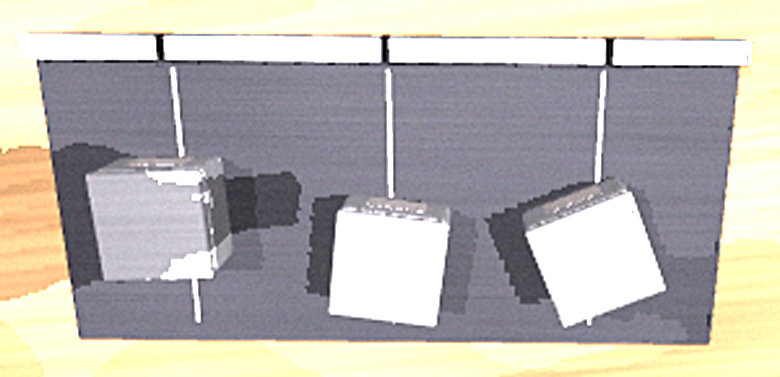

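```bash
cat >> h.py <<'E'
def rel(P,s=None):
    s=s or arm.read_state(); return (R.from_quat(s['ee_rot']).inv().apply(np.array(P,float)-s['position'])).round(1)
E
python3 - <<'E'
from h import *
d=np.load('w0.npz'); c=(d['K'],d['R'],d['t'])
f=lambda x,y:(100+(x+.5)/2.6-.5,115+(y+.5)/2.6-.5)
P=ray(c,[f(88,172),f(207,178),f(213,278),f(103,280)],60); print('tin0 corners',P.round(1).tolist(),P.mean(0))
L=ray(c,[f(174,70),f(198,322),f(389,70),f(602,72)],20); print('lines',rel(L))
ex=np.array([.9957,-.0932,0])
M=np.array([[685.4,101.6,25],[675.2,-9.4,25],[665,-119,25]])-28*ex
print('marks',M.round(1).tolist(),rel(M)); print('tins',rel([[610.6,113.8,25],[577.2,.7,25],[571.9,-103.4,25]]), rel([P.mean(0)]))
print(R.from_quat(arm.read_state()['ee_rot']).as_matrix().round(4))
E
```

```text
tin0 corners [[639.7, 137.8, 60.0], [631.6, 81.4, 60.0], [580.7, 88.3, 60.0], [584.7, 143.5, 60.0]] [609.15450255 112.71605956  60.        ]
lines [[  36.7 -152.7  277.5]
 [-102.9 -155.   277.5]
 [  36.8  -42.9  277.5]
 [  35.9   66.   277.4]]
marks [[657.5, 104.2, 25.0], [647.3, -6.8, 25.0], [637.1, -116.4, 25.0]] [[  13.4 -153.2  272.5]
 [  13.5  -41.7  272.5]
 [  13.6   68.4  272.4]]
tins [[ -34.2 -158.4  272.5]
 [ -57.   -42.7  272.5]
 [ -52.6   61.5  272.4]] [[ -35.6 -157.2  237.5]]
[[ 9.957e-01 -9.290e-02  1.000e-04]
 [-9.290e-02 -9.957e-01  2.000e-04]
 [ 1.000e-04 -2.000e-04 -1.000e+00]]
```

Emit:
drive_tool(targets=[[-1,-57,-43,200,7.5],[-1,-57,-43,200,7.5],[-1,-57,-43,200,7.5],[-1,-57,-43,200,7.5],[-1,-57,-43,200,7.5],[-1,-57,-43,240,7.5],[-1,-57,-43,270,7.5],[-1,-57,-43,270,7.5],[0,-57,-43,270,7.5],[1,-57,-43,270,7.5],[1,-57,-43,270,7.5],[1,-57,-43,270,7.5]])

```text
clock: 3.35
position: [580.3, 0.2, 30.1]
ee_rot: [0.994, -0.112, 0.003, -0.001]
contact_force: [-0.6, 1.7, 7.5]
gripper_width: 55.1
grasp_force: 65.6
```

Emit:
drive_tool(targets=[[1,20,-2.4,-1,-3],[1,40,-5,-1,-7.5],[1,58,-7,-1,-7.5],[1,62,-7.4,-1,-7.5],[1,62,-7.4,-1,-7.5],[1,62,-7.4,-1,-7.5]])

```text
clock: 3.95
position: [641.6, -7.0, 30.2]
ee_rot: [0.999, -0.047, 0.002, -0.0]
contact_force: [1.3, -2.2, 4.9]
gripper_width: 54.7
grasp_force: 65.5
```

```bash
python3 - <<'E'
from h import *
s=arm.read_state(); print(s['position'],s['ee_rot'],s['contact_force'],s['gripper_width']); print('mark M',rel([647.3,-6.8,25]))
E
```

```text
[641.63345552  -6.98519332  30.16030557] [ 9.98876207e-01 -4.73365950e-02  2.34345699e-03 -2.78609397e-04] [ 1.31979476 -2.22078918  4.88721145] 54.699343978996346
mark M [ 5.6 -0.7  5.2]
```

Creep toward the fence until the force shows contact.

Emit:
drive_tool(targets=[[1,3,-0.5,0,0],[1,6,-0.5,0,0],[1,7,-0.5,0,0],[1,7,-0.5,0,0]])

```text
clock: 4.35
position: [645.6, -7.4, 30.2]
ee_rot: [0.999, -0.047, -0.001, 0.0]
contact_force: [-5.5, -0.8, 12.3]
gripper_width: 55.0
grasp_force: 66.5
```

Emit:
drive_tool(targets=[[1,1,0,0,0],[1,2,0,0,0],[1,2,0,0,0]])

```text
clock: 4.65
position: [647.4, -7.6, 30.2]
ee_rot: [0.999, -0.047, -0.001, 0.0]
contact_force: [-6.2, -0.1, 12.2]
gripper_width: 55.0
grasp_force: 66.5
```

Emit:
drive_tool(targets=[[1,1.5,0,0,0],[1,3,0,0,0],[1,3,0,0,0]])

```text
clock: 4.95
position: [650.6, -7.9, 30.3]
ee_rot: [0.999, -0.047, -0.001, 0.0]
contact_force: [-6.8, -0.9, 10.7]
gripper_width: 54.9
grasp_force: 66.5
```

Emit:
drive_tool(targets=[[1,1.5,0,0,0],[1,3,0,0,0],[1,3,0,0,0]])

```text
clock: 5.25
position: [651.1, -8.0, 30.4]
ee_rot: [0.999, -0.048, -0.004, 0.001]
contact_force: [-11.3, 2.2, 15.7]
gripper_width: 55.1
grasp_force: 67.0
```

```bash
python3 - <<'E'
from h import *
s=arm.read_state();print(s['contact_force'])
im=arm.get_image('top')[140:245,195:360]; cv2.imwrite('pics/t1.png',cv2.resize(im,None,fx=4.5,fy=4.5,interpolation=cv2.INTER_CUBIC))
E
```

```text
[-11.26767705   2.18544626  15.65969953]
```

View pics/t1.png

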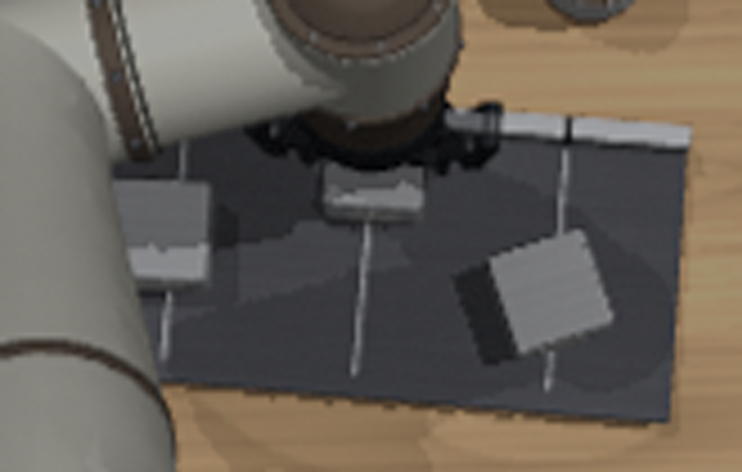

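The tin has stopped against the fence: the force jumped and the position matches the prediction. In the crop it stands square on its line at (373,195). Next: release it and go to tin_2.

Emit:
drive_tool(targets=[[0,-1,0,0,0],[-1,-1,0,0,0],[-1,-1,0,0,0],[-1,-1,0,-40,0],[-1,-20,20,-70,-8],[-1,-50,60,-70,-16],[-1,-73,102,-70,-23],[-1,-73,102,-70,-23],[-1,-73,102,-35,-23],[-1,-73,102,0,-23],[-1,-73,102,0,-23],[0,-73,102,0,-23]])

```text
clock: 6.5
position: [572.9, -102.4, 27.8]
ee_rot: [0.988, 0.153, -0.001, 0.0]
contact_force: [0.3, -0.3, 0.5]
gripper_width: 73.2
grasp_force: 0.0
```

Emit:
drive_tool(targets=[[1,0,0,0,0],[1,0,0,0,0],[1,0,0,0,0],[1,0,0,0,0]])

```text
clock: 6.9
position: [574.4, -102.2, 30.1]
ee_rot: [0.988, 0.153, 0.002, 0.0]
contact_force: [0.4, 0.5, 5.9]
gripper_width: 55.0
grasp_force: 65.9
```

```bash
python3 - <<'E'
from h import *
s=arm.read_state();print(s['position'],s['ee_rot'],'mark R',rel([636.6,-116.0,25]))
E
```

```text
[ 574.37954222 -102.21285029   30.14729022] [9.88231555e-01 1.52949472e-01 2.18160505e-03 3.05969898e-04] mark R [55.1 31.9  5.4]
```

Emit:
drive_tool(targets=[[1,16,10,-1,7],[1,30,19,-1,15],[1,44,27,-1,23],[1,50,30,-1,23],[1,50,30,-1,23],[1,50,30,-1,23]])

```text
clock: 7.5
position: [629.8, -116.4, 30.2]
ee_rot: [0.999, -0.046, 0.001, 0.0]
contact_force: [-1.3, -1.9, 4.7]
gripper_width: 54.9
grasp_force: 65.9
```

```bash
python3 - <<'E'
from h import *
s=arm.read_state();print(s['position'],s['ee_rot'],'mark R',rel([637.1,-115.6,25]))
E
```

```text
[ 629.7715631  -116.4338762    30.16449072] [ 9.98926032e-01 -4.63270420e-02  7.18515415e-04  2.67410646e-04] mark R [ 7.2 -1.5  5.2]
```

Emit:
drive_tool(targets=[[1,3,-1.5,0,0],[1,6,-1.5,0,0],[1,8,-1.5,0,0],[1,9,-1.5,0,0],[1,9,-1.5,0,0]])

```text
clock: 8.0
position: [636.3, -115.6, 30.2]
ee_rot: [0.999, -0.047, -0.002, 0.0]
contact_force: [-5.8, 0.6, 10.2]
gripper_width: 55.0
grasp_force: 66.6
```

Emit:
drive_tool(targets=[[1,1.5,0,0,0],[1,3,0,0,0],[1,3,0,0,0]])

```text
clock: 8.3
position: [639.5, -115.8, 30.3]
ee_rot: [0.999, -0.047, -0.002, 0.0]
contact_force: [-6.7, -0.0, 9.5]
gripper_width: 54.8
grasp_force: 66.5
```

Emit:
drive_tool(targets=[[1,1.5,0,0,0],[1,3,0,0,0],[1,3,0,0,0]])

```text
clock: 8.6
position: [639.7, -115.8, 30.3]
ee_rot: [0.999, -0.047, -0.005, 0.0]
contact_force: [-11.9, 1.8, 14.7]
gripper_width: 55.1
grasp_force: 67.1
```

Emit:
drive_tool(targets=[[0,-1,0,0,0],[-1,-1,0,0,0],[-1,-1,0,0,0],[-1,-1,0,-40,0],[-1,-20,-25,-70,0],[-1,-40,-70,-70,0],[-1,-52,-120,-70,0],[-1,-52,-170,-70,0],[-1,-52,-215,-70,0],[-1,-52,-225,-70,0],[-1,-52,-225,-35,0],[-1,-52,-225,0,0]])

```text
clock: 9.8
position: [615.0, 114.2, 29.0]
ee_rot: [0.999, -0.047, 0.002, -0.001]
contact_force: [0.4, -0.2, -0.7]
gripper_width: 85.4
grasp_force: 0.0
```

Emit:
drive_tool(targets=[[-0.5,0,0,0,0],[0,0,0,0,0],[1,0,0,0,0],[1,0,0,0,0],[1,0,0,0,0],[1,0,0,0,0]])

```text
clock: 10.4
position: [614.3, 113.0, 29.9]
ee_rot: [0.999, -0.048, 0.001, -0.0]
contact_force: [-0.6, 0.1, -0.4]
gripper_width: 54.8
grasp_force: 64.8
```

```bash
python3 - <<'E'
from h import *
s=arm.read_state();print(s['position'],s['ee_rot'],'mark L',rel([657.5,104.2,25]))
E
```

```text
[614.31210897 112.99158695  29.88218822] [ 9.98868608e-01 -4.75507416e-02  5.82425079e-04 -3.03651389e-04] mark L [43.8  4.7  4.9]
```

Emit:
drive_tool(targets=[[1,15,2,-0.5,0],[1,30,4,-0.5,0],[1,37,4.7,-0.5,0],[1,40,4.7,-0.5,0],[1,43,4.7,-0.5,0],[1,45,4.7,-0.5,0],[1,45,4.7,-0.5,0]])

```text
clock: 11.1
position: [658.4, 104.1, 29.9]
ee_rot: [0.999, -0.047, 0.0, 0.0]
contact_force: [-1.0, -0.6, 1.3]
gripper_width: 55.1
grasp_force: 64.9
```

Emit:
drive_tool(targets=[[1,1.5,0,0,0],[1,3,0,0,0],[1,3,0,0,0]])

```text
clock: 11.4
position: [661.5, 103.8, 29.9]
ee_rot: [0.999, -0.047, 0.0, -0.0]
contact_force: [-2.3, 0.7, 2.8]
gripper_width: 55.1
grasp_force: 65.0
```

Emit:
drive_tool(targets=[[1,1.5,0,0,0],[1,3,0,0,0],[1,3,0,0,0]])

```text
clock: 11.7
position: [664.0, 103.5, 29.9]
ee_rot: [0.999, -0.048, -0.0, 0.0]
contact_force: [-4.9, 0.8, 5.1]
gripper_width: 55.0
grasp_force: 65.3
```

Emit:
drive_tool(targets=[[1,1,0,0,0],[1,2,0,0,0],[1,2,0,0,0]])

```text
clock: 12.0
position: [664.1, 103.6, 29.9]
ee_rot: [0.999, -0.048, -0.002, 0.0]
contact_force: [-8.5, 2.8, 8.4]
gripper_width: 55.5
grasp_force: 65.8
```

Emit:
drive_tool(targets=[[0,-1,0,0,0],[-1,-1,0,0,0],[-1,-1,0,0,0],[-1,-1,0,-40,0],[-1,-1,0,-90,0],[-1,-20,153,-267,0],[-1,-20,153,-267,0],[-1,-20,153,-267,0],[-1,-20,153,-267,0],[-1,-20,153,-267,0],[-1,-20,153,-267,0],[-1,-20,153,-267,0]])

```text
clock: 13.2
position: [632.3, -47.7, 296.9]
ee_rot: [0.999, -0.048, 0.001, -0.0]
contact_force: [0.5, -0.4, -0.5]
gripper_width: 85.4
grasp_force: 0.0
```

```bash
python3 - <<'E'
from h import *
s=arm.read_state(); print(s['position'],s['ee_rot'],s['joint_vel'].round(3))
c=cam('wrist',s); im=arm.get_image('wrist'); cv2.imwrite('pics/w1.png',im); np.savez('w1.npz',K=c[0],R=c[1],t=c[2])
cv2.imwrite('pics/w1c.png',cv2.resize(im[90:290,95:560],None,fx=1.7,fy=1.7,interpolation=cv2.INTER_CUBIC))
E
```

```text
[632.29376364 -47.67527658 296.94470948] [ 9.98834622e-01 -4.82515630e-02  9.79581360e-04 -4.74385038e-04] [ 0.023  0.031 -0.038 -0.011 -0.003 -0.   ]
```

View pics/w1c.png

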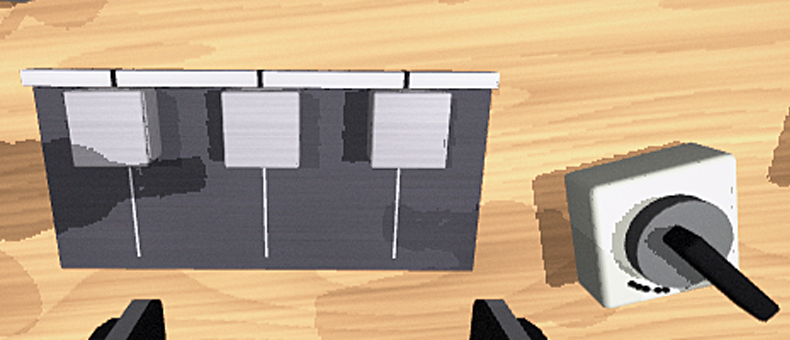

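The three tins stand square against the fence on their lines, with tops at crop (106,128), (260,130) and (411,130). The disc is centred near crop (686,240). The bar runs from (672,232) to (772,313).

```bash
python3 - <<'E'
from h import *
d=np.load('w1.npz'); c=(d['K'],d['R'],d['t'])
im=cv2.imread('pics/w1.png'); g=cv2.cvtColor(im,cv2.COLOR_BGR2GRAY)
s=arm.read_state()
f=lambda x,y:(95+(x+.5)/1.7-.5,90+(y+.5)/1.7-.5)
M=rel([[657.5,104.2,60],[647.3,-6.8,60],[637.1,-115.6,60]],s)
for m,q in zip(M,[[(65,92),(143,90),(148,165),(70,167)],[(222,93),(299,93),(299,167),(226,167)],[(373,94),(451,92),(447,166),(371,167)]]):
    P=rel(ray(c,[f(*p) for p in q],60),s); print(P.tolist(), (P.mean(0)-m).round(1))
# dark bar (top face z=100) and grey disc (z=73)
sub=np.zeros_like(g); sub[195:285,470:560]=(g[195:285,470:560]<45)*255
k=max(cv2.findContours(sub,0,1)[0],key=cv2.contourArea); r=cv2.minAreaRect(k); print('bar px',r)
hsv=cv2.cvtColor(im,cv2.COLOR_BGR2HSV)
m=np.zeros_like(g); m[200:262,455:535]=((g[200:262,455:535]>75)&(g[200:262,455:535]<165)&(hsv[200:262,455:535,1]<40))*255
m=cv2.morphologyEx(m,cv2.MORPH_OPEN,np.ones((5,5)));
k2=max(cv2.findContours(m,0,1)[0],key=cv2.contourArea); h=cv2.convexHull(k2); P=ray(c,h[:,0],73)[:,:2].astype('f')
print('disc', cv2.minEnclosingCircle(P), 'hand', ray(c,[f(686,240)],73).round(1))
print('bar ends z100', ray(c,[f(672,232),f(770,310)],100).round(1).tolist())
P=ray(c,k[:,0],100)[:,:2].astype('f'); print('bar rect',cv2.minAreaRect(P))
ct=cam('top'); print('top view disc/bar end',ray(ct,[(404,217)],73),ray(ct,[(428,235)],100))
E
```

```text
[[39.4, -178.6, 235.6], [40.8, -123.1, 235.6], [-13.7, -124.9, 235.7], [-15.2, -182.9, 235.7]] [1.5 0.5 0. ]
[[38.7, -67.3, 235.6], [38.8, -12.8, 235.5], [-15.2, -13.3, 235.6], [-15.2, -67.3, 235.6]] [ 0.1  1.3 -0. ]
[[38.1, 39.7, 235.5], [39.5, 94.8, 235.5], [-14.4, 96.0, 235.5], [-15.1, 39.9, 235.6]] [ 0.  -0.2  0. ]
bar px ((518.5619506835938, 250.42919921875), (78.73833465576172, 16.462615966796875), 41.18592834472656)
disc ((540.9727783203125, -316.8280029296875), 33.69225311279297) hand [[ 538.  -314.2   73. ]]
bar ends z100 [[557.6, -284.9, 100.0], [489.8, -361.7, 100.0]]
bar rect ((521.9312744140625, -323.03619384765625), (109.11019897460938, 18.30019187927246), 46.273868560791016)
top view disc/bar end [[ 531.64537173 -315.41395384   73.        ]] [[ 483.51330043 -363.18662345  100.        ]]
```

```bash
python3 - <<'E'
from h import *
s=arm.read_state();print(s['joints'].round(2),s['clock'],'rel',rel([498,-351,68]))
E
```

```text
[ 0.18  0.37  0.14 -0.   -1.35  1.3 ] 13.25 rel [-104.   315.4  227.5]
```

Emit:
drive_tool(targets=[[-1,-104,315,140,-53],[-1,-104,315,140,-53],[-1,-104,315,140,-53],[-1,-104,315,140,-53],[-1,-104,315,140,-53],[-1,-104,315,140,-53],[-1,-104,315,140,-53],[-1,-104,315,140,-53],[-1,-104,315,140,-53],[-1,-104,315,140,-53]])

```text
clock: 14.25
position: [499.0, -350.2, 155.9]
ee_rot: [0.915, 0.403, -0.0, -0.0]
contact_force: [-0.3, -0.5, 0.2]
gripper_width: 85.6
grasp_force: 0.0
```

```bash
python3 - <<'E'
from h import *
s=arm.read_state(); print(s['joints'].round(2),s['position'],R.from_quat(s['ee_rot']).as_matrix()[:2,0].round(3),rel([498,-351,68]))
cv2.imwrite('pics/w2.png',arm.get_image('wrist'))
c=cam('wrist',s); print(proj(c,[[498,-351,86],[536,-312,86]]))
E
```

```text
[-0.35  0.42 -0.14  0.   -1.02  2.75] [ 499.01349129 -350.20331957  155.85677284] [0.675 0.738] [-1.2 -0.1 87.9]
[[280.69356424 223.7145841 ]
 [283.28313871 148.31822648]]
```

View pics/w2.png

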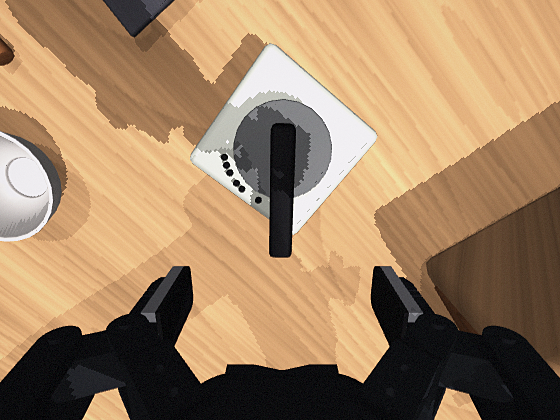

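The bar lies straight along the tool x axis at column ≈282, from (284,124) to (280,257). The disc centre at (282,150) matches the projected axis (283,148). I'll descend and pinch.

Emit:
drive_tool(targets=[[-1,-1,0,40,0],[-1,-1,0,75,0],[-1,-1,0,88,0],[-1,-1,0,88,0],[0,-1,0,88,0],[1,-1,0,88,0],[1,-1,0,88,0],[1,-1,0,88,0],[1,-1,0,88,0],[1,-1,0,88,0]])

```text
clock: 15.3
position: [497.4, -351.3, 69.6]
ee_rot: [0.916, 0.402, 0.0, -0.0]
contact_force: [-2.2, 2.1, 5.2]
gripper_width: 15.0
grasp_force: 58.5
```

Emit:
drive_tool(targets=[[1,0.4,-6.7,0,7],[1,1.6,-13.3,0,14],[1,3.7,-19.7,0,21],[1,6.4,-25.8,0,28],[1,9.9,-31.5,0,35],[1,14.1,-36.8,0,42],[1,14.1,-36.8,0,42]])

```text
clock: 16.0
position: [481.8, -318.2, 69.6]
ee_rot: [0.999, 0.047, 0.002, 0.002]
contact_force: [1.7, -9.0, -1.6]
gripper_width: 15.4
grasp_force: 58.8
```

```bash
python3 - <<'E'
from h import *
s=arm.read_state(); M=R.from_quat(s['ee_rot']).as_matrix(); print(s['position'],M[:2,0].round(3),s['contact_force'],s['wrist_torque'],s['gripper_width'],rel([536,-312,69]))
E
```

```text
[ 481.78905908 -318.2436233    69.60705785] [0.995 0.095] [ 1.69299779 -9.02931812 -1.64223375] [-2.14551524 -0.15936943 -0.33442435] 15.36197344929502 [54.6 -1.1  0.8]
```

Emit:
drive_tool(targets=[[1,0.4,-6.7,0,7],[1,1.6,-13.3,0,14],[1,3.7,-19.7,0,21],[1,6.4,-25.8,0,28],[1,9.1,-30.3,0,33.5],[1,9.1,-30.3,0,33.5],[1,9.1,-30.3,0,33.5],[1,9.1,-30.3,0,33.5],[1,9.1,-30.3,0,33.5],[1,9.1,-30.3,0,33.5]])

```text
clock: 17.0
position: [487.9, -289.5, 69.6]
ee_rot: [0.97, -0.242, 0.003, 0.002]
contact_force: [1.1, -16.9, -3.8]
gripper_width: 15.2
grasp_force: 58.8
```

```bash
python3 - <<'E'
from h import *
s=arm.read_state(); M=R.from_quat(s['ee_rot']).as_matrix(); a=s['position']-[536,-312,0]
print(s['position'],'tool turn',.827-np.arctan2(M[1,0],M[0,0]),'handle turn',.83-np.arctan2(-a[1],-a[0]),s['contact_force'],s['gripper_width'],s['grasp_force'],s['joint_vel'].round(3))
im=arm.get_image('top'); a=cv2.resize(im[140:280,190:450],None,fx=3,fy=3,interpolation=cv2.INTER_CUBIC)
cv2.imwrite('pics/t3.png',a)
cv2.imwrite('pics/both.png',np.hstack([cv2.resize(arm.get_image('side')[140:390,230:380],None,fx=2,fy=2),cv2.resize(a,(480,258))[:,:].repeat(1,0) if 0 else cv2.copyMakeBorder(cv2.resize(a,(480,258)),0,242,0,0,0)]))
E
```

```text
[ 487.94234789 -289.48956214   69.58065165] tool turn 1.3157143604889296 handle turn 1.2680535581185906 [  1.14583438 -16.88314066  -3.81538422] 15.246266128163592 58.84647488594055 [ 0.    -0.003  0.    -0.001  0.001 -0.002]
```

View pics/both.png

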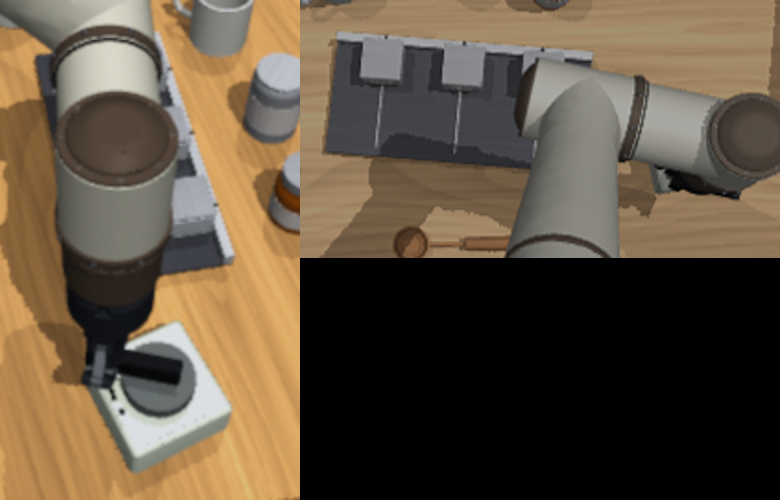

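The fingers still pinch the bar at about 1.27 rad (crop (105,365)), and the visible tins are in their row at (382,60), (463,65) and (190,205). Handing in.

```bash
python3 -c "
from bench import arm
print(arm.job_done())"
```

```text
the job is handed in; nothing more can be done
None
```

I slid the three tins back against the fence, each square and on its mark by the camera check, then turned the dial to about 1.27 rad (setting 3) and handed the job in with the robot still holding it; the hand-in reported no score.

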